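Load a vial and index the sample carousel to the reader

ROBOT

A 6-joint arm with a two-finger parallel gripper is mounted at the origin on the work surface. World frame = base frame: x ahead of the robot, y to its left, z up, the work surface at z = 0. Lengths are in m, angles in rad, forces in N, time in s.
With the tool pointing down it reaches from about 0.35 to 0.925 m from the base axis. Payload 6.4 kg.
Tool frame: the origin (TCP) lies at the very end of the fingers, on their centre line; the grasp point (between the pads) lies 19 mm behind it; z points along the fingers, y is the direction in which the jaws open and shut (so a half turn about z gives the same grasp; the last joint's range is limited). The gripper opens to 85 mm and grips with 20 to 120 N. Pads are 22 mm wide; open, the fingers measure 114 mm over their backs; the gripper's body (76 mm by 85 mm) begins 54 mm behind the grasp point. The pads swing forward as they close: fully open they stand 13 mm farther back than shut.
Start: joints at [-0.174, 0.245, 1.558, -0, 1.339, -0.174], TCP at [0.65, 0, 0.195] pointing down, gripper open.
Joint ranges: [-3.13, 3.13], [-1.02, 2.26], [0.13, 2.54], [-0.95, 4.09], [0.21, 2.88], [-2.74, 2.74]. Speed limits (rad/s): [2.57, 2.57, 3.14, 3.14, 3.14, 3.14].

INTERFACE

Orientations are given as a unit quaternion [w, x, y, z].
In Python, from workcell import robot, cams gives the robot as it stands.
- The arm moves only by the tool drive_tool, never from a script. Its argument "plan" is text: rows parted by semicolons, each of 5 numbers parted by spaces: the closure, from -1 (fully open) to 1 (shut), then the shift along the tool's x, y, z in cm, then the turn about the tool's z in rad. In form: hand dx dy dz turn; .... A call has 1 to 12 rows; each row is the pose to reach, as a shift and turn from the pose measured when the call began, along the tool's axes at that moment; what a row does not reach only later rows make up. A row lasts 1/12 s, in which the tool goes at most 41.7 mm and 7.16 degrees, less where a joint would pass 70% of its speed; a pose out of reach is approached as far as the arm can. A call with a gripper value outside its range is refused whole. The fingers move at their own pace and stop on an object; the grip force is fixed at half the most. Time passes only in rows, so rows that repeat a pose let the fingers close. It gives the time, the measured TCP pose, the force and the opening at its end, in the units of the state.
- robot.get_state(): the state, without advancing time (a new reading comes with each control period).
- cams.capture(name): name is "scene" or "side" or "wrist"; returns a dict with "pixels" (420x560x3 uint8, blue, green, red), "fovy" (degrees; the focal length in pixels is half the picture's height over the tangent of half this angle, whatever the lens; pixels are square), "cx", "cy" (the principal point, pixels), "dist" ([k1, k2, p1, p2, k3] as OpenCV has them; the pictures are not rectified), "extrinsics" (4x4, takes a point from world to camera coordinates); the wrist camera has in their place "hand_eye" (4x4, takes a point from camera to tool coordinates, whose origin is the TCP and whose axes are the flange's). Camera axes: x right, y up, looking along -z (the intrinsics and any distortion apply to the point x, -y, -z); pixel columns grow to the right and rows downward; lengths in m; the calibration is good to about 2 mm. A picture is of the moment at which its call begins: read the wrist's pose just before it. There is no depth.
- robot.job_done(): hands the job in, once; it reports no verdict.
Trained networks look in a picture, given as the dict that the camera call returned (one of the last four; its "shot" number tells which), for a name from the list of things; names that differ only in an ending like _2 or _b are one class to them, and where a whole thing is asked for, a point or a joint stands for the part that bears it (a point fixed in the world has none). Each returns a list of dicts, best first, with "conf" (0 to 1); they miss things now and then, are a little off and sometimes report something else, mostly with a low value. They report only what shows in the picture. A call takes as long as a camera call. They do not tell look-alikes from the thing itself.
- cams.masks_of(picture, target): "pixels" (420x560 bool, what is visible of it).
- cams.tip_of(picture, target): "position" ([x, y, z] in m, in world coordinates, good to about 4 mm: a listed point, or the origin of a listed thing).
The state is a dict: "t": time; "joint_positions": joint angles; "dq": joint speeds; "effort": joint torques, N m; "eef_pos": TCP position; "eef_rot": TCP orientation; "force": force on the tool from outside, world axes, zero at the start; "wrist_torque": the same for the moment, N m; "finger_gap": finger opening in m.
Only numpy, scipy, OpenCV 4.12 (cv2) and the standard library are available. Lean on these libraries where they do the work, as an engineer would, in place of code of your own. Each camera call takes 0.05 s, during which the arm holds its last target. There are 200 camera calls.

TASK

Stand the loose orange-capped vial upright in the empty orange cup of the sample carousel. Then turn the carousel by its black handle post, counting the clicks, until that vial has clicked into place directly under the reading head, and let go. Leave the bottle, the blue box and the tube rack where they are.

Things in the scene. Friction and masses are not known exactly. Their poses are not given: they have to be found in the camera images.
- base: White round carousel base, 250 mm across, 40 mm high, fixed to the bench; origin: centre of its underside, on the tray's axis; z up, its own +y points to the reading head. 12 tick marks, one per click, lie round its rim, the one at the head red.
- tray (a joint): Tray angle, rad, + counter-clockwise from above; 0: orange cup under the reading head. Stops at -1.3 and 3.4. Clicks every 30 deg (0.5236 rad), one click being 0; takes about 0.3 N m (4 N at the post) to leave a click; let go, it springs to the nearest click and stays. Starts 3, 4 or 5 clicks on the + side (rarely poised midway between two), so turn clockwise.
- tray_center (a point): On the tray's axis at its top face, 51 mm above the bench. The tray is a grey disc 224 mm across with six places 60 deg apart, 85 mm from the axis: the empty orange cup, the black handle post, and four white cups with blue-capped vials, fixed in, standing up to 124 mm above the bench.
- cup_floor (a point): Centre of the inner floor of the empty orange cup, 54 mm above the bench; turns with the tray, 85 mm from its axis. The cup is 38 mm across outside, 34 mm inside, its rim 20 mm above this point.
- post_top (a point): Centre of the top of the black handle post, 123 mm above the bench; turns with the tray, 85 mm from its axis, 120 deg counter-clockwise from the orange cup. An upright rod, 14 mm diameter, 72 mm tall above the tray's face, with a 24 mm collar on its lowest 6 mm; rigid with the tray. It can be gripped or pushed.
- reading_spot (a point): Fixed point under the reading head, where cup_floor lies at tray angle 0. The head is a grey block 44 mm wide, 190 mm above the bench at its top, on a column 138 to 166 mm from the tray's axis; it reaches in over the tray to 67 mm from the axis; its black round lens, 36 mm across, is centred above this point, underside 141 mm above the bench.
- vial: The loose glass vial with an orange cap: an upright cylinder, 28 mm diameter (cap 29 mm), 70 mm tall, the cap being the top 19 mm, about 50 g. Origin: centre of its underside; z up along the vial. It stands on the bench at the robot's right.
- reagent_bottle: Bystander: white bottle 60 mm across, 130 mm tall, loose; origin centre of its underside.
- tip_box: Bystander: blue box 70 x 50 x 35 mm, loose; origin centre of its underside.
- tube_rack: Bystander: white grid rack 200 x 100 x 60 mm with five blue-capped tubes up to 105 mm high fixed in it, loose; origin centre of its underside, x along its length.
Things that resemble listed ones, but are neither listed nor needed, are in the scene too. There is more than one size of the vial; the one meant has the size given above.

How it is judged:
By the outcome, as a careful person would: the job done as asked, in the order asked, and still so for the second after the job is handed in, with the robot touching nothing.
It also fails if it takes over 54 s, if anything falls off the work surface, if the arm or the gripper's body presses on something with over 40 N, if the wrist force passes 120 N, or if a joint passes its speed limit or range.

## Working session

There is one attempt and no reset: what is moved stays moved. The work goes in short steps, Python scripts to look and compute and a tool call to move; the robot and the scene stay as the last step left them, time stands still between calls to the robot, and variables do not carry over. Pictures are saved under pics/ and viewed, about 8 in all and at most 12, crops included, and the job is handed in when it is done.

Besides the shell and the picture viewer there is one more tool, called by a JSON object that holds its "api" and its "payload". drive_tool: Moves the arm, as the interface text tells. Its arguments: {"type":"object","properties":{"plan":{"type":"string"}},"required":["plan"]}

```bash
mkdir -p pics
python3 - <<'E'
from workcell import robot, cams
import cv2, numpy as np
s=robot.get_state(); print({k:np.round(v,3).tolist() for k,v in s.items()})
for n in ["scene","side"]:
    p=cams.capture(n); cv2.imwrite(f"pics/{n}0.png",p["pixels"])
    for t in ["base","tray_center","cup_floor","post_top","reading_spot","vial","reagent_bottle","tip_box","tube_rack"]:
        try: print(n,t,[(np.round(d["position"],3).tolist(),round(d["conf"],2)) for d in cams.tip_of(p,t)][:4])
        except Exception as e: print(n,t,e)
E
```

```text
{'t': 0.0, 'joint_positions': [-0.174, 0.246, 1.559, 0.0, 1.339, -0.174], 'dq': [0.0, 0.001, -0.001, 0.001, -0.001, -0.001], 'effort': [0.001, -42.951, -32.612, -0.0, 0.005, -0.0], 'eef_pos': [0.649, 0.0, 0.194], 'eef_rot': [-0.001, 0.707, 0.707, -0.001], 'force': [-0.409, -0.565, 0.542], 'wrist_torque': [-0.028, 0.034, 0.003], 'finger_gap': 0.085}
scene base [([0.568, -0.003, 0.003], 0.79)]
scene tray_center [([0.564, -0.004, 0.053], 0.82)]
scene cup_floor [([0.519, -0.078, 0.054], 0.83)]
scene post_top [([0.647, 0.001, 0.128], 0.88)]
scene reading_spot [([0.566, 0.078, 0.05], 0.62)]
scene vial [([0.496, -0.35, 0.002], 0.6), ([0.542, -0.247, 0.003], 0.57), ([0.54, -0.304, -0.002], 0.43)]
scene reagent_bottle [([0.699, -0.281, 0.004], 0.81), ([0.386, 0.268, -0.002], 0.47)]
scene tip_box [([0.388, 0.27, -0.003], 0.79)]
scene tube_rack [([0.593, 0.407, 0.002], 0.6)]
side base [([0.568, -0.002, 0.003], 0.77)]
side tray_center []
side cup_floor [([0.521, -0.076, 0.054], 0.56)]
side post_top [([0.566, -0.001, 0.003], 0.71), ([0.651, -0.005, 0.119], 0.63)]
side reading_spot [([0.562, 0.078, 0.051], 0.88)]
side vial [([0.543, -0.244, 0.002], 0.68), ([0.495, -0.354, 0.007], 0.62)]
side reagent_bottle [([0.698, -0.279, -0.005], 0.96)]
side tip_box [([0.386, 0.265, 0.002], 0.92)]
side tube_rack [([0.592, 0.409, -0.004], 0.93)]
```

View pics/scene0.png

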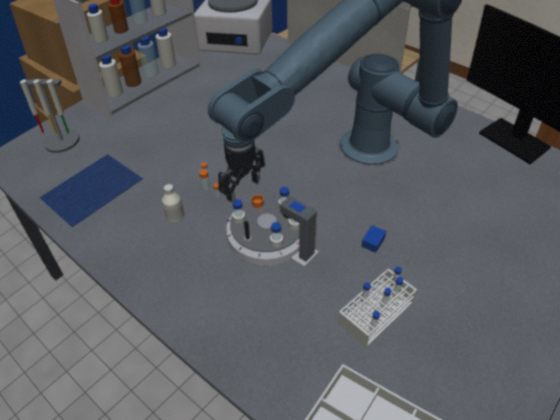

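View pics/side0.png

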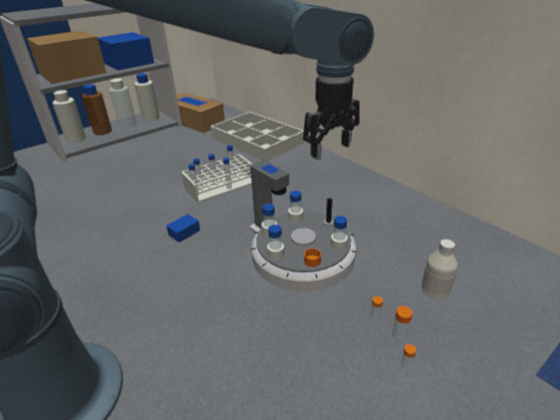

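The views show three orange-capped vials (side view: about 377,305, 403,320 and 409,355), with the cup near (312,257) and the post at (329,210). The tray looks 5 clicks on. Next I'll measure the vial sizes.

```bash
cat > h.py <<'E'
from workcell import robot, cams
import cv2, numpy as np
from scipy.spatial.transform import Rotation as R
def proj(p,X,E=None):
    E=p["extrinsics"] if E is None else E
    X=np.atleast_2d(X)@E[:3,:3].T+E[:3,3]
    f=210/np.tan(np.radians(p["fovy"])/2)
    K=np.array([[f,0,p["cx"]],[0,f,p["cy"]],[0,0,1.]])
    return cv2.projectPoints(X*[1,-1,-1],np.zeros(3),np.zeros(3),K,np.array(p["dist"],float))[0][:,0]
def wristE(p,s):
    T=np.eye(4);T[:3,:3]=R.from_quat(s["eef_rot"],scalar_first=True).as_matrix();T[:3,3]=s["eef_pos"]
    return np.linalg.inv(T@np.array(p["hand_eye"]))
def cyl(x,y,z0,h,r):
    a=np.linspace(0,2*np.pi,40); c=np.c_[x+r*np.cos(a),y+r*np.sin(a),0*a]
    return np.vstack([c+[0,0,z0],c+[0,0,z0+h]])
E
python3 - <<'E'
from h import *
p=cams.capture("side"); im=p["pixels"]
big=cv2.resize(im[230:400,240:480],None,fx=3.3,fy=3.3,interpolation=2)
for d in cams.masks_of(p,"vial"):
    v,u=np.where(d["pixels"]); print(round(d["conf"],2),u.min(),u.max(),v.min(),v.max())
for x,y in [(.542,-.246),(.54,-.304),(.496,-.352)]:
    h=cv2.convexHull(proj(p,cyl(x,y,0,.07,.014)).astype(np.float32)); print(x,y,h.reshape(-1,2).min(0),h.reshape(-1,2).max(0))
    cv2.polylines(big,[((h+.5-[240,230])*3.3).astype(int)],True,(0,255,0),1)
cv2.imwrite("pics/a.png",big)
E
```

```text
0.71 371 382 296 320
0.68 393 412 306 341
0.54 401 416 344 370
0.542 -0.246 [368.24515 287.39764] [386.61005 322.7039 ]
0.54 -0.304 [390.94922 304.83707] [411.67432 341.51614]
0.496 -0.352 [397.41    333.51483] [420.20685 372.2772 ]
```

View pics/a.png

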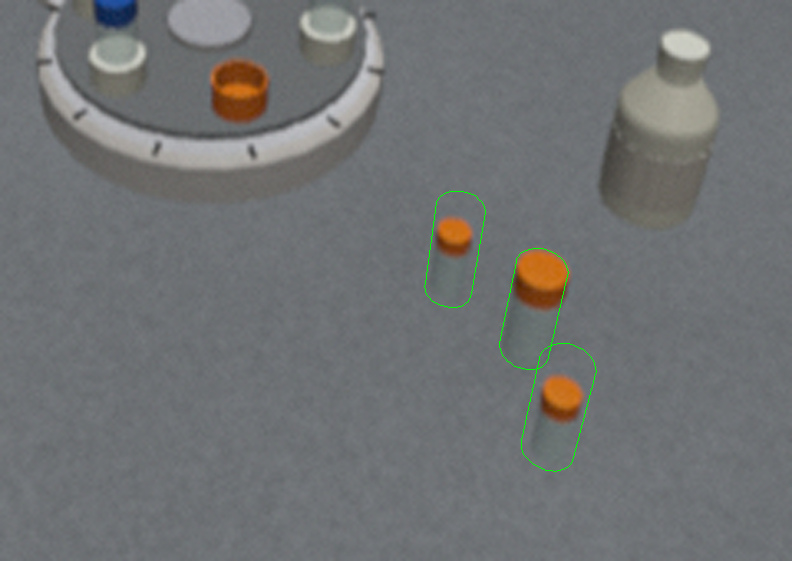

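The middle vial fits the 28 x 70 mm outline, at about (0.54, -0.304). The other two are smaller. I'll go above the middle one.

{"api": "drive_tool", "payload": {"plan": "-1 -30 -11 -2 0.37;-1 -30 -11 -2 0.37;-1 -30 -11 -2 0.37;-1 -30 -11 -2 0.37;-1 -30 -11 -2 0.37;-1 -30 -11 -2 0.37;-1 -30 -11 -2 0.37;-1 -30 -11 -2 0.37;-1 -30 -11 -2 0.37;-1 -30 -11 -2 0.37;-1 -30 -11 -2 0.37;-1 -30 -11 -2 0.37"}}

```text
t: 2.1
eef_pos: [0.5404, -0.2988, 0.2152]
eef_rot: [-0.0, 0.825, 0.566, 0.0]
force: [0.8, 0.1, 0.7]
finger_gap: 0.0855
```

Run:
```python
from h import *
s=robot.get_state(); print(s["t"],s["eef_pos"],s["eef_rot"])
p=cams.capture("wrist"); E=wristE(p,s); im=p["pixels"].copy()
print([(np.round(d["position"],4).tolist(),round(d["conf"],2)) for d in cams.tip_of(p,"vial")])
for n in ["side","scene"]:
    q=cams.capture(n); print([(np.round(d["position"],4).tolist(),round(d["conf"],2)) for d in cams.tip_of(q,"vial")])
for z in (0,.07):
    r=.014 if z==0 else .0145
    c=proj(p,cyl(.5395,-.304,z,0,r)[:40],E); cv2.polylines(im,[c.astype(int)[:,None]],True,(0,255,0),1)
cv2.imwrite("pics/w1.png",im)
```

```text
2.1 [ 0.5404009  -0.29878633  0.21520379] [-2.53887568e-04  8.24701533e-01  5.65568134e-01  5.59066083e-05]
[([0.5352, -0.3049, 0.0058], 0.72), ([0.4997, -0.3485, -0.0014], 0.69), ([0.5455, -0.2413, 0.0016], 0.56)]
[([0.5446, -0.3053, -0.0024], 0.95), ([0.4944, -0.3546, 0.0071], 0.52), ([0.5435, -0.2412, -0.0009], 0.49)]
[([0.5387, -0.3026, 0.0], 0.67), ([0.493, -0.3487, -0.0003], 0.56)]
```

View pics/w1.png

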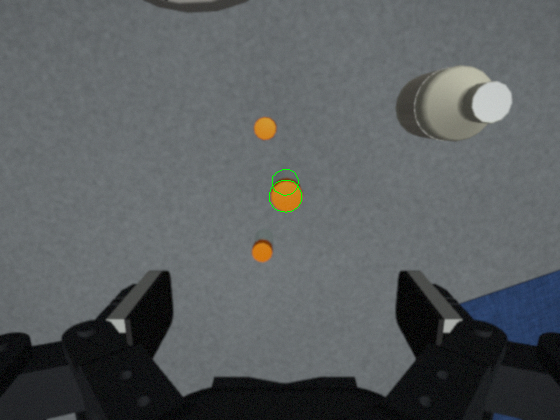

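The wrist overlay matches both the cap (286,196) and the base. I'll descend and grip.

{"api": "drive_tool", "payload": {"plan": "-1 -0.5 0.1 4 0;-1 -0.5 0.1 8 0;-1 -0.5 0.1 12 0;-1 -0.5 0.1 15 0;-1 -0.5 0.1 17 0;-1 -0.5 0.1 18 0;-1 -0.5 0.1 18.2 0;-1 -0.5 0.1 18.2 0;0.2 -0.5 0.1 18.2 0;1 -0.5 0.1 18.2 0;1 -0.5 0.1 18.2 0;1 -0.5 0.1 18.2 0"}}

```text
t: 3.4
eef_pos: [0.5401, -0.3049, 0.0347]
eef_rot: [0.001, 0.825, 0.565, 0.0]
force: [-0.7, -1.4, 0.7]
finger_gap: 0.0386
```

{"api": "drive_tool", "payload": {"plan": "1 0 0 0 0;1 0 0 0 0;1 0 0 0 0;1 0 0 0 0"}}

```text
t: 3.73
eef_pos: [0.5401, -0.3049, 0.0348]
eef_rot: [0.001, 0.825, 0.565, 0.0]
force: [0.4, 0.7, -0.1]
finger_gap: -0.0003
```

The fingers closed on nothing, so I'll look.

Run:
```python
from h import *
p=cams.capture("side"); s=cams.capture("scene")
for q in (p,s): print([(np.round(d["position"],4).tolist(),round(d["conf"],2)) for d in cams.tip_of(q,"vial")])
w=cams.capture("wrist")["pixels"]
a=cv2.resize(p["pixels"][240:400,320:480],(400,400),interpolation=2)
cv2.imwrite("pics/c.png",np.hstack([a,cv2.resize(w,(400,300))[:300].copy() if 0 else cv2.copyMakeBorder(cv2.resize(w,(400,300)),0,100,0,0,0)]))
```

```text
[([0.5412, -0.3065, -0.0028], 0.84), ([0.5462, -0.2425, -0.0011], 0.77), ([0.4945, -0.3532, 0.0054], 0.7)]
[([0.5373, -0.3013, -0.0029], 0.56), ([0.542, -0.2477, 0.0024], 0.52)]
```

View pics/c.png

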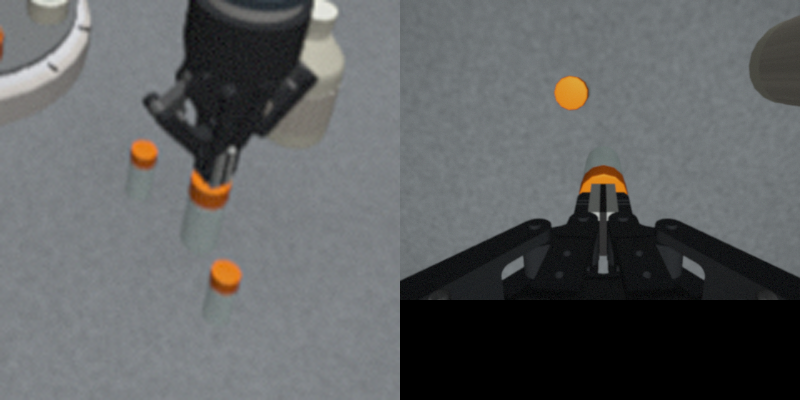

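Run:
```python
from h import *
s=robot.get_state(); print({k:np.round(v,3).tolist() for k,v in s.items()})
w=cams.capture("wrist"); p=cams.capture("side"); q=cams.capture("scene")
P=np.array([s["eef_pos"]+np.array([0,0,d]) for d in (0,.035,.05)]+[[.5395,-.304,.07],[.5395,-.304,0]])
print("side crop",(proj(p,P)-[320,240])*2.5); print("scene",proj(q,P)); print("wrist small",proj(w,P,wristE(w,s))/1.4+[400,0])
print(np.round(w["hand_eye"],4), w["fovy"])
```

```text
{'t': 3.983, 'joint_positions': [-0.696, 0.364, 1.729, 0.0, 1.047, -0.328], 'dq': [-0.001, -0.001, 0.001, -0.002, -0.001, -0.001], 'effort': [-0.0, -43.023, -27.898, -0.0, -0.004, -0.0], 'eef_pos': [0.54, -0.305, 0.035], 'eef_rot': [0.001, 0.825, 0.565, 0.0], 'force': [-0.913, -0.896, -0.13], 'wrist_torque': [0.001, 0.013, 0.027], 'finger_gap': 0.0}
side crop [[203.41369962 209.42617329]
 [210.26816444 177.6039652 ]
 [213.32021003 163.43089101]
 [208.90603663 176.96352861]
 [195.61819435 239.00060081]]
scene [[204.59226431 179.45098887]
 [203.25377291 171.57479953]
 [202.66995772 168.12722065]
 [203.53898996 171.50223529]
 [206.17558592 187.0317926 ]]
wrist small [[603.38843857 176.79094118]
 [603.63747759 197.641794  ]
 [603.78071802 209.63598746]
 [602.19809639 197.00033961]
 [602.2118582  161.72752323]]
[[-3.000e-04  9.656e-01  2.600e-01  6.540e-02]
 [ 1.000e+00  3.000e-04 -1.000e-04 -4.000e-04]
 [-2.000e-04  2.600e-01 -9.656e-01 -1.781e-01]
 [ 0.000e+00  0.000e+00  0.000e+00  1.000e+00]] 58.63889603217584
```

{"api": "drive_tool", "payload": {"plan": "1 0 0 -3 0;1 0 0 -6 0;1 0 0 -8 0;1 0 0 -8 0;1 0 0 -8 0"}}

```text
t: 4.55
eef_pos: [0.5408, -0.3054, 0.1162]
eef_rot: [0.003, 0.825, 0.565, 0.001]
force: [-0.2, 0.4, -0.1]
finger_gap: -0.0001
```

Run:
```python
from h import *
s=robot.get_state(); print(s["t"],s["eef_pos"],s["finger_gap"])
out=[]
for n in ["wrist","side"]:
    p=cams.capture(n); E=wristE(p,s) if n=="wrist" else None
    im=p["pixels"]; c=proj(p,s["eef_pos"],E)[0]
    x0,y0=[int(v) for v in np.clip(c-50,0,[460,320])]
    b=cv2.resize(im[y0:y0+100,x0:x0+100],(400,400),interpolation=2)
    for d,col in ((0,(0,255,0)),(.019,(255,255,0)),(.035,(0,0,255)),(-.0457,(255,0,255))):
        u=(proj(p,s["eef_pos"]+np.array([0,0,d]),E)[0]+.5-[x0,y0])*4; cv2.drawMarker(b,tuple(int(v) for v in u),col,0,12)
    out.append(b)
cv2.imwrite("pics/d.png",np.hstack(out))
```

```text
4.55 [ 0.54078787 -0.30544285  0.11623722] -0.00014645895472406215
```

View pics/d.png

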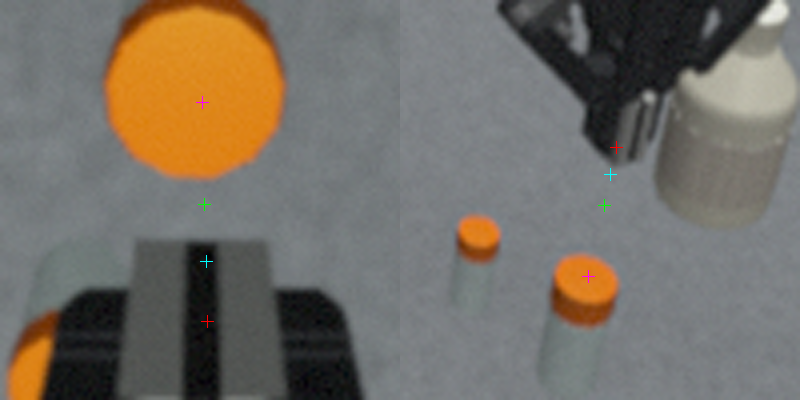

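The fingertips really end about 30–34 mm above the reported TCP: the green mark is the reported TCP, and the tips show near the red mark. The vial is undisturbed. I'll grasp again about 35 mm lower, allowing for that offset.

{"api": "drive_tool", "payload": {"plan": "-1 0.15 -0.1 0 0;-1 0.15 -0.1 0 0;-1 0.15 -0.1 0 0;-1 0.15 -0.1 0 0;-1 0.15 -0.1 3 0;-1 0.15 -0.1 6 0;-1 0.15 -0.1 9 0;-1 0.15 -0.1 11 0;-1 0.15 -0.1 11.8 0;-1 0.15 -0.1 11.8 0;-1 0.15 -0.1 11.8 0;-1 0.15 -0.1 11.8 0"}}

```text
t: 5.65
eef_pos: [0.5402, -0.3035, -0.0026]
eef_rot: [0.002, 0.825, 0.565, 0.0]
force: [1.0, -0.3, -0.1]
finger_gap: 0.0852
```

{"api": "drive_tool", "payload": {"plan": "1 0 0 0 0;1 0 0 0 0;1 0 0 0 0;1 0 0 0 0;1 0 0 0 0;1 0 0 0 0;1 0 0 0 0;1 0 0 0 0"}}

```text
t: 6.32
eef_pos: [0.5405, -0.3037, -0.0021]
eef_rot: [0.002, 0.825, 0.565, 0.001]
force: [-0.3, 0.8, 4.3]
finger_gap: 0.0276
```

Gripped (gap 27.6 mm). I'll lift it and move near the cup to look.

{"api": "drive_tool", "payload": {"plan": "1 0 0 -1 0;1 0 0 -3 0;1 0 0 -6 0;1 0 0 -9 0;1 0 0 -12 0;1 2 -2 -13 0;1 4 -4 -13 0;1 7 -5.5 -13 0;1 9 -7 -13 0;1 10 -7.6 -13 0;1 10 -7.6 -13 0;1 10 -7.6 -13 0"}}

```text
t: 7.32
eef_pos: [0.5055, -0.183, 0.1278]
eef_rot: [0.002, 0.825, 0.566, 0.001]
force: [0.5, 0.0, -0.6]
finger_gap: 0.0276
```

Run:
```python
from h import *
s=robot.get_state(); print(s["t"],s["eef_pos"],s["eef_rot"],s["finger_gap"],s["force"])
for n in ["wrist","side","scene","wrist"]:
    p=cams.capture(n)
    for t in ["cup_floor","tray_center","post_top","reading_spot","vial"]:
        print(n,t,[(np.round(d["position"],4).tolist(),round(d["conf"],2)) for d in cams.tip_of(p,t)][:3])
im=p["pixels"].copy(); E=wristE(p,s)
for z in (.054,.074):
    cv2.polylines(im,[proj(p,cyl(.520,-.077,z,0,.017)[:40],E).astype(int)[:,None]],True,(0,255,0),1)
cv2.polylines(im,[proj(p,cyl(.565,-.003,.051,0,.112)[:40],E).astype(int)[:,None]],True,(255,0,255),1)
cv2.imwrite("pics/w2.png",im); cv2.imwrite("pics/w2raw.png",p["pixels"])
```

```text
7.3167 [ 0.50552592 -0.18304594  0.12777405] [2.44013953e-03 8.24570354e-01 5.65753922e-01 5.25637678e-04] 0.027604980310459777 [ 0.50301297  0.0040665  -0.55502257]
wrist cup_floor [([0.5244, -0.0789, 0.0516], 0.82)]
wrist tray_center []
wrist post_top [([0.6982, -0.2823, -0.0059], 0.31)]
wrist reading_spot []
wrist vial [([0.5021, -0.1842, 0.1339], 0.96), ([0.5509, -0.2397, 0.0017], 0.82), ([0.4958, -0.3495, -0.0016], 0.54)]
side cup_floor [([0.5219, -0.0743, 0.0546], 0.64)]
side tray_center [([0.5644, -0.0039, 0.0548], 0.68)]
side post_top []
side reading_spot [([0.5581, 0.0801, 0.0511], 0.85)]
side vial [([0.4928, -0.3544, 0.0048], 0.85), ([0.5091, -0.1885, 0.1267], 0.66), ([0.5457, -0.2434, -0.0002], 0.56)]
scene cup_floor [([0.5176, -0.0795, 0.0532], 0.76)]
scene tray_center [([0.5634, -0.0058, 0.0521], 0.94)]
scene post_top [([0.6475, -0.001, 0.1264], 0.58)]
scene reading_spot [([0.5649, 0.0811, 0.0553], 0.91)]
scene vial [([0.5411, -0.2443, 0.0024], 0.51), ([0.5048, -0.1801, 0.1271], 0.48), ([0.4948, -0.351, 0.0053], 0.44)]
wrist cup_floor [([0.5257, -0.0766, 0.0528], 0.82)]
wrist tray_center []
wrist post_top []
wrist reading_spot []
wrist vial [([0.5494, -0.2396, -0.0], 0.59), ([0.5046, -0.1838, 0.1339], 0.56), ([0.4968, -0.3504, -0.0009], 0.45)]
```

View pics/w2.png

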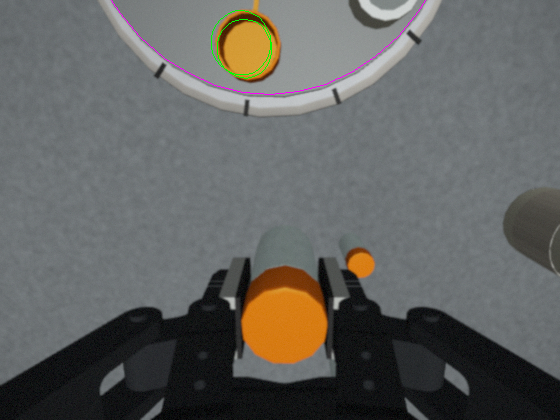

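The vial is held upright (cap at 285,315) and the cup is in view at (248,46), a few pixels right of my estimate. I'll fit it.

```bash
cat > fit.py <<'E'
from h import *
from scipy.optimize import minimize
def fit(p,E,x,y,z0,h,r,mask):
    def c(v):
        m=np.zeros(mask.shape,np.uint8); cv2.fillConvexPoly(m,cv2.convexHull(np.round(proj(p,cyl(*v,z0,h,r),E)*16).astype(np.int32)),1,shift=4)
        return -(m.astype(bool)&mask).sum()/(m.astype(bool)|mask).sum()
    return minimize(c,[x,y],method="Nelder-Mead",options=dict(initial_simplex=[[x,y],[x+.006,y],[x,y+.006]],xatol=1e-4))
E
python3 - <<'E'
from fit import *
s=robot.get_state()
for n in ["wrist","side","scene"]:
    p=cams.capture(n); E=wristE(p,s) if n=="wrist" else p["extrinsics"]
    d=cams.masks_of(p,"cup_floor"); 
    hsv=cv2.cvtColor(p["pixels"],cv2.COLOR_BGR2HSV)
    m=((hsv[...,0]<22)&(hsv[...,1]>110)).astype(np.uint8)
    _,lab,st,ce=cv2.connectedComponentsWithStats(cv2.morphologyEx(m,cv2.MORPH_OPEN,np.ones((3,3))))
    u=proj(p,[.521,-.077,.064],E)[0]; k=min(range(1,len(ce)),key=lambda i:np.hypot(*(ce[i]-u)))
    mk=lab==k; full=cv2.convexHull(np.argwhere(mk)[:,::-1].astype(np.int32)); mm=np.zeros(mk.shape,np.uint8); cv2.fillConvexPoly(mm,full,1)
    for name,M in (("hsv",mm>0),*[("net",x["pixels"]) for x in d[:1]]):
        o=fit(p,E,.521,-.077,.051,.023,.019,M); print(n,name,M.sum(),o.x.round(4),round(o.fun,2))
    if n!="scene":
        for x in cams.masks_of(p,"vial"):
            v,uu=np.where(x["pixels"]); 
            if n=="wrist": print("vial mask",uu.min(),uu.max(),v.min(),v.max())
E
```

```text
wrist hsv 3978 [ 0.523  -0.0777] -0.93
wrist net 21577 [ 0.4936 -0.0617] -0.2
vial mask 339 373 233 277
vial mask 242 326 226 362
vial mask 329 334 359 375
side hsv 278 [ 0.5257 -0.0781] -0.86
side net 4065 [ 0.5172 -0.0763] -0.08
scene hsv 126 [ 0.5267 -0.0781] -0.76
scene net 3143 [ 0.5223 -0.0753] -0.06
```

Cup fitted at about (0.5235, -0.0778). I'll move over it and lower in.

{"api": "drive_tool", "payload": {"plan": "1 3 -0.6 0 0;1 6 -1.2 0 0;1 9 -1.8 0 0;1 10.5 -2.1 0 0;1 10.5 -2.1 0 0;1 10.5 -2.1 0 0;1 10.5 -2.1 2 0;1 10.5 -2.1 4 0;1 10.5 -2.1 5 0;1 10.5 -2.1 5 0"}}

```text
t: 9.75
eef_pos: [0.5215, -0.0777, 0.0746]
eef_rot: [-0.0, 0.825, 0.565, -0.001]
force: [-1.1, -0.2, -0.5]
finger_gap: 0.0277
```

Run:
```python
from h import *
s=robot.get_state(); print(s["t"],s["eef_pos"],s["force"],s["finger_gap"])
o=[]
for n in ["side","wrist"]:
    p=cams.capture(n); E=p["extrinsics"] if n=="side" else wristE(p,s); im=p["pixels"]
    for d in cams.tip_of(p,"vial")[:3]: print(n,np.round(d["position"],4),d["conf"])
    u=proj(p,[.5235,-.0778,.08],E)[0]; w=40 if n=="side" else 90
    x0,y0=np.clip(u-w,0,[559-2*w,419-2*w]).astype(int); o.append(cv2.resize(im[y0:y0+2*w,x0:x0+2*w],(400,400),interpolation=2))
cv2.imwrite("pics/e.png",np.hstack(o))
```

```text
9.75 [ 0.52150847 -0.07765096  0.07458514] [-1.10958108 -0.20265781 -0.47295487] 0.027729206916186144
side [ 0.4937 -0.3534  0.0024] 0.82
side [ 0.5222 -0.0821  0.0756] 0.75
side [ 0.5456 -0.243   0.0013] 0.58
wrist [ 0.5196 -0.0779  0.0854] 0.84
```

View pics/e.png

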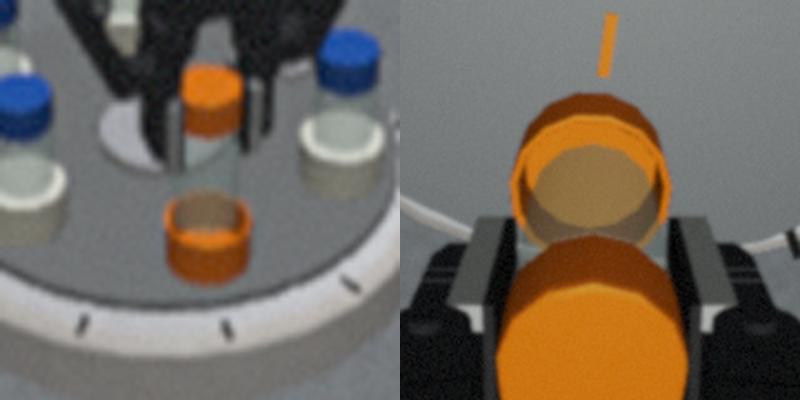

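Vial and cup line up: the side view has the cap at 212 over the cup at 208, and the wrist view has both at 591. Lowering.

{"api": "drive_tool", "payload": {"plan": "1 0.1 0.1 0.5 0;1 0.1 0.1 1 0;1 0.1 0.1 1.5 0;1 0.1 0.1 1.9 0;1 0.1 0.1 1.9 0;1 0.1 0.1 1.9 0"}}

```text
t: 10.45
eef_pos: [0.5358, -0.0819, 0.0704]
eef_rot: [0.013, 0.825, 0.565, 0.007]
force: [-3.1, -2.9, 37.8]
finger_gap: 0.0276
```

{"api": "drive_tool", "payload": {"plan": "1 0 0 -0.5 0;1 0 0 -1.5 0;1 0 0 -2.5 0;1 0 0 -2.5 0"}}

```text
t: 10.78
eef_pos: [0.5358, -0.0817, 0.0969]
eef_rot: [0.013, 0.825, 0.565, 0.008]
force: [0.1, -0.5, 0.3]
finger_gap: 0.0275
```

Run:
```python
from h import *
s=robot.get_state(); print(s["t"],s["eef_pos"],s["eef_rot"],s["force"],s["finger_gap"],s["joint_positions"])
o=[]
for n in ["side","wrist"]:
    p=cams.capture(n); E=p["extrinsics"] if n=="side" else wristE(p,s); im=p["pixels"]
    for t in ("vial","cup_floor","post_top"):
      for d in cams.tip_of(p,t)[:3]: print(n,t,np.round(d["position"],4),d["conf"])
    u=proj(p,[.53,-.0778,.11],E)[0]; w=60 if n=="side" else 150
    x0,y0=np.clip(u-w,0,[559-2*w,419-2*w]).astype(int); o.append(cv2.resize(im[y0:y0+2*w,x0:x0+2*w],(400,400),interpolation=2))
cv2.imwrite("pics/f.png",np.hstack(o))
```

```text
10.7833 [ 0.53580953 -0.08167639  0.0969254 ] [0.01331156 0.82463623 0.56545495 0.00765431] [ 0.05867428 -0.51537709  0.3373171 ] 0.027539524372999932 [-0.35905426  0.08751004  1.92871476 -0.00306495  1.09477893  0.01097369]
side vial [ 0.5465 -0.2454  0.0006] 0.81
side vial [ 0.4948 -0.3539  0.0044] 0.81
side vial [ 0.5397 -0.0827  0.0979] 0.79
side cup_floor [ 0.5222 -0.0768  0.0542] 0.67
wrist vial [ 0.5305 -0.0815  0.1011] 0.84
wrist cup_floor [ 0.527  -0.0795  0.0553] 0.78
wrist post_top [ 0.5651 -0.0045  0.0495] 0.19
```

View pics/f.png

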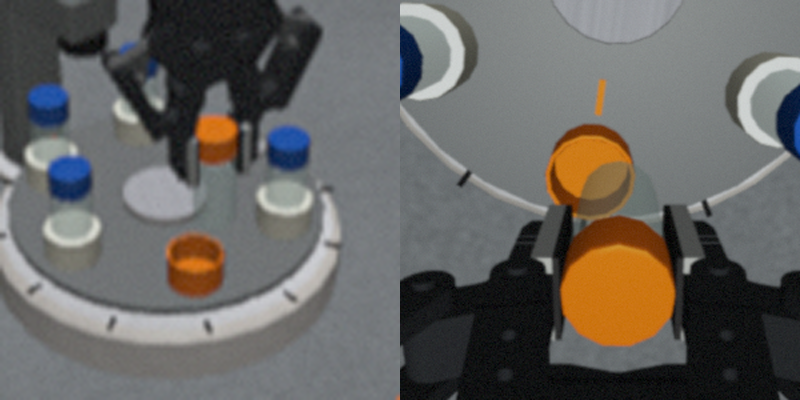

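The vial caught the cup rim and slid outward about 15 mm. It is still held, and nothing has fallen. The cup fits put the cup near (0.525, -0.078), and my earlier stop was 3–4 mm short in x. I'll re-centre just above the rim and verify with an overlay.

{"api": "drive_tool", "payload": {"plan": "1 0 -0.4 0 0;1 0 -0.8 0 0;1 0 -1.1 0.5 0;1 0 -1.1 1 0;1 0 -1.1 1.5 0;1 0 -1.1 1.7 0;1 0 -1.1 1.7 0;1 0 -1.1 1.7 0"}}

```text
t: 11.85
eef_pos: [0.5248, -0.0776, 0.077]
eef_rot: [0.012, 0.825, 0.565, 0.006]
force: [-0.5, -0.5, -0.3]
finger_gap: 0.0276
```

Run:
```python
from fit import *
s=robot.get_state(); Rm=R.from_quat(s["eef_rot"],scalar_first=True).as_matrix(); print(s["t"],s["eef_pos"],s["force"],"tool z",Rm[:,2].round(4))
p=cams.capture("wrist"); E=wristE(p,s); im=p["pixels"].copy()
B=s["eef_pos"]+Rm@[0,0,-.002]; print("bottom by eef",B.round(4))
hsv=cv2.cvtColor(im,cv2.COLOR_BGR2HSV)
u=proj(p,[.525,-.078,.074],E)[0]; x0,y0=np.clip(u-60,0,[440,300]).astype(int)
b=cv2.resize(im[y0:y0+120,x0:x0+120],(400,400),interpolation=2); raw=b.copy(); k=400/120
def dr(C,col): cv2.polylines(b,[np.round((proj(p,C,E)+.5-[x0,y0])*k*16).astype(int)[:,None]],True,col,1,shift=4)
dr(cyl(.525,-.078,.074,0,.017)[:40],(0,255,0)); dr(cyl(.525,-.078,.074,0,.019)[:40],(0,255,0))
a=np.linspace(0,2*np.pi,40); dr((np.c_[.014*np.cos(a),.014*np.sin(a),0*a-.002])@Rm.T+s["eef_pos"],(255,0,255))
cv2.imwrite("pics/g.png",np.hstack([raw,b]))
```

```text
11.85 [ 0.52475638 -0.07764648  0.0770101 ] [-0.53686495 -0.52648349 -0.25364601] tool z [ 0.0239 -0.012  -0.9996]
bottom by eef [ 0.5247 -0.0776  0.079 ]
```

View pics/g.png

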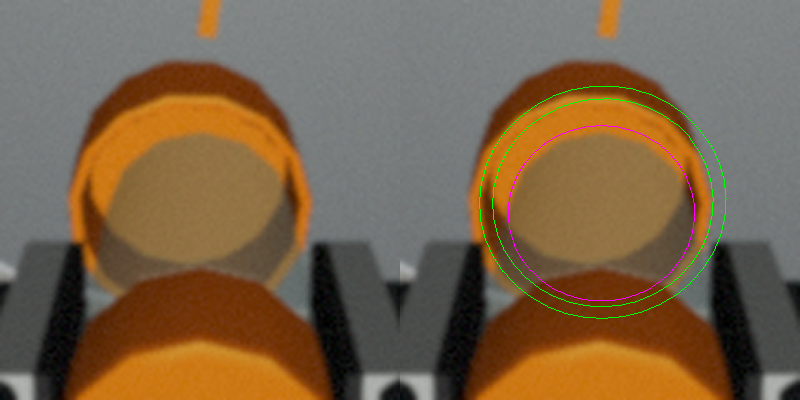

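Run:
```python
from fit import *
s=robot.get_state(); Rm=R.from_quat(s["eef_rot"],scalar_first=True).as_matrix()
p=cams.capture("wrist"); cv2.imwrite("pics/nowraw.png",p["pixels"])
E=np.linalg.inv(np.array(p["hand_eye"]))   # tool -> camera
for f in ("w2raw","nowraw"):
    im=cv2.imread(f"pics/{f}.png"); hsv=cv2.cvtColor(im,cv2.COLOR_BGR2HSV)
    m=(hsv[...,0]<22)&(hsv[...,1]>110)
    br=m&(hsv[...,2]>200)
    _,lab,st,ce=cv2.connectedComponentsWithStats(br.astype(np.uint8))
    k=min(range(1,len(ce)),key=lambda i:np.hypot(*(ce[i]-[285,320])) if st[i,4]>500 else 1e9)
    print(f,"V",np.percentile(hsv[...,2][m],[10,50,90]),"cap top bbox",st[k],ce[k])
    o=fit(p,E,0,0,-.072,0,.0145,lab==k); print("cap top tool xy",o.x.round(4),round(o.fun,3))
# bottom disc now: report gray edges along the central column/rows
im=cv2.imread("pics/nowraw.png")
print(proj(p,[[0,0,-.002],[.014,0,-.002],[-.014,0,-.002]],E))
hsv=cv2.cvtColor(im,cv2.COLOR_BGR2HSV)
for c in (275,285,295): print(c,[tuple(hsv[r,c]) for r in range(185,275,3)])
```

```text
w2raw V [106. 212. 216.] cap top bbox [ 243  288   83   75 4860] [283.94012346 325.25884774]
cap top tool xy [-0.0015 -0.0004] -0.842
nowraw V [101. 196. 205.] cap top bbox [ 243  289   82   73 4356] [283.86730946 323.97612489]
cap top tool xy [-0.0015  0.0002] -0.755
[[284.77267062 248.88090974]
 [284.78020978 222.0141237 ]
 [284.76533803 274.71170358]]
275 [(np.uint8(83), np.uint8(8), np.uint8(132)), (np.uint8(90), np.uint8(6), np.uint8(131)), (np.uint8(98), np.uint8(8), np.uint8(134)), (np.uint8(96), np.uint8(9), np.uint8(135)), (np.uint8(90), np.uint8(8), np.uint8(132)), (np.uint8(96), np.uint8(10), np.uint8(131)), (np.uint8(9), np.uint8(99), np.uint8(116)), (np.uint8(12), np.uint8(234), np.uint8(109)), (np.uint8(12), np.uint8(230), np.uint8(111)), (np.uint8(13), np.uint8(224), np.uint8(123)), (np.uint8(17), np.uint8(209), np.uint8(204)), (np.uint8(16), np.uint8(226), np.uint8(205)), (np.uint8(16), np.uint8(223), np.uint8(207)), (np.uint8(16), np.uint8(230), np.uint8(204)), (np.uint8(17), np.uint8(157), np.uint8(154)), (np.uint8(18), np.uint8(141), np.uint8(143)), (np.uint8(18), 
[... 2680 characters left out ...]
uint8(169)), (np.uint8(19), np.uint8(136), np.uint8(144)), (np.uint8(18), np.uint8(133), np.uint8(148)), (np.uint8(19), np.uint8(139), np.uint8(145)), (np.uint8(18), np.uint8(143), np.uint8(146)), (np.uint8(18), np.uint8(136), np.uint8(146)), (np.uint8(18), np.uint8(142), np.uint8(144)), (np.uint8(19), np.uint8(138), np.uint8(146)), (np.uint8(18), np.uint8(137), np.uint8(145)), (np.uint8(18), np.uint8(133), np.uint8(148)), (np.uint8(18), np.uint8(136), np.uint8(144)), (np.uint8(17), np.uint8(108), np.uint8(111)), (np.uint8(17), np.uint8(99), np.uint8(100)), (np.uint8(15), np.uint8(98), np.uint8(112)), (np.uint8(11), np.uint8(222), np.uint8(109)), (np.uint8(12), np.uint8(234), np.uint8(111))]
```

Fits in the wrist frame put the vial axis 1.5 mm toward -x of the tool. The vial bottom is at (0.5242, -0.079) and the cup at (0.5228, -0.079). I'll correct that and descend in small steps, watching the force.

{"api": "drive_tool", "payload": {"plan": "1 -0.05 -0.15 0 0;1 -0.05 -0.15 0 0;1 -0.05 -0.15 0.3 0;1 -0.05 -0.15 0.5 0;1 -0.05 -0.15 0.5 0"}}

```text
t: 12.37
eef_pos: [0.5232, -0.0776, 0.0718]
eef_rot: [0.012, 0.825, 0.565, 0.006]
force: [0.5, -0.7, -0.0]
finger_gap: 0.0276
```

{"api": "drive_tool", "payload": {"plan": "1 0 0 0.2 0;1 0 0 0.4 0;1 0 0 0.4 0"}}

```text
t: 12.62
eef_pos: [0.5229, -0.0775, 0.0672]
eef_rot: [0.011, 0.825, 0.565, 0.006]
force: [-0.5, -0.4, -0.4]
finger_gap: 0.0275
```

It's below the rim with no force, so I'll continue.

{"api": "drive_tool", "payload": {"plan": "1 0 0 0.3 0;1 0 0 0.6 0;1 0 0 0.6 0;1 0 0 0.6 0"}}

```text
t: 12.95
eef_pos: [0.5228, -0.0774, 0.0608]
eef_rot: [0.011, 0.825, 0.565, 0.006]
force: [0.4, -0.8, -0.3]
finger_gap: 0.0277
```

{"api": "drive_tool", "payload": {"plan": "1 0 0 0.3 0;1 0 0 0.5 0;1 0 0 0.5 0;1 0 0 0.5 0"}}

```text
t: 13.28
eef_pos: [0.5227, -0.0774, 0.0556]
eef_rot: [0.011, 0.825, 0.565, 0.006]
force: [-0.0, 0.1, -0.2]
finger_gap: 0.0277
```

{"api": "drive_tool", "payload": {"plan": "1 0 0 0.2 0;1 0 0 0.3 0;1 0 0 0.3 0;1 0 0 0.3 0"}}

```text
t: 13.62
eef_pos: [0.5227, -0.0775, 0.0525]
eef_rot: [0.011, 0.825, 0.565, 0.006]
force: [0.2, 0.7, -0.5]
finger_gap: 0.0272
```

{"api": "drive_tool", "payload": {"plan": "0.2 0 0 0 0;0 0 0 0 0;-0.2 0 0 0 0;-0.2 0 0 0 0;-0.2 0 0 0 0;-0.2 0 0 -1 0;-0.2 0 0 -3 0;-0.2 0 0 -5.5 0;-0.2 0 0 -8 0;-0.2 0 0 -10 0;-0.2 0 0 -11 0;-0.2 0 0 -11 0"}}

```text
t: 14.62
eef_pos: [0.5222, -0.0769, 0.1659]
eef_rot: [0.013, 0.825, 0.565, 0.007]
force: [0.3, -0.7, 0.7]
finger_gap: 0.051
```

Run:
```python
from fit import *
s=robot.get_state(); print(s["t"],s["eef_pos"],s["eef_rot"],s["force"],s["finger_gap"])
o=[]
for n in ["wrist","scene","side"]:
    p=cams.capture(n); im=p["pixels"]
    for t in ("vial","post_top","tray_center","cup_floor"):
      if n!="wrist" or t=="vial": print(n,t,[(np.round(d["position"],4).tolist(),round(d["conf"],2)) for d in cams.tip_of(p,t)][:3])
    if n=="wrist": o.append(cv2.copyMakeBorder(cv2.resize(im,(420,315)),0,85,0,0,0))
    if n=="side":
        u=proj(p,[.565,0,.08])[0]; x0,y0=(u-60).astype(int); b=cv2.resize(im[y0:y0+120,x0:x0+120],(400,400),interpolation=2); k=400/120
        for a in (90,60,30,0,-30): 
            q=np.array([.5645+.085*np.cos(np.radians(a)),-.0045+.085*np.sin(np.radians(a)),.123]); cv2.drawMarker(b,tuple(int(v) for v in (proj(p,q)[0]+.5-[x0,y0])*k),(0,255,0),0,8)
        o.append(b)
cv2.imwrite("pics/i.png",np.hstack(o[:2]))
```

```text
14.6167 [ 0.52217069 -0.0768853   0.16592875] [0.0131429  0.82468437 0.56539077 0.00749859] [ 0.28809387 -0.70775195  0.73393154] 0.05102025614337745
wrist vial [([0.5201, -0.0802, 0.0584], 0.69), ([0.546, -0.24, 0.0029], 0.67)]
scene vial [([0.5215, -0.0732, 0.052], 0.62), ([0.4952, -0.3516, 0.0004], 0.52), ([0.5419, -0.2471, 0.0008], 0.48)]
scene post_top [([0.648, -0.0003, 0.1262], 0.91)]
scene tray_center [([0.5627, -0.0066, 0.0539], 0.63)]
scene cup_floor [([0.5213, -0.0788, 0.0527], 0.98)]
side vial [([0.523, -0.0823, 0.0508], 0.76), ([0.5447, -0.2445, -0.0018], 0.7), ([0.4951, -0.3543, 0.0046], 0.58)]
side post_top [([0.6508, -0.0037, 0.1227], 0.58)]
side tray_center [([0.565, -0.002, 0.0536], 0.62)]
side cup_floor [([0.519, -0.0791, 0.0576], 0.69), ([0.5265, -0.0817, 0.0517], 0.15)]
```

View pics/i.png

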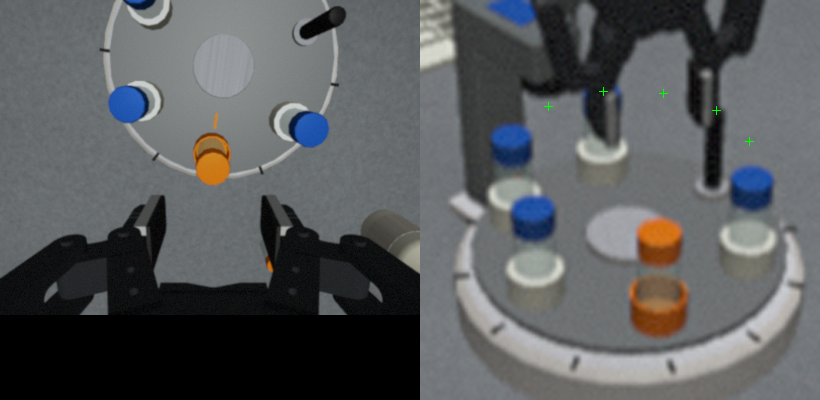

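The vial stands upright in the cup (side view: cap at 659,240, cup at 658,300). The post top is at about (0.6495, -0.0025), which is 0° and means 5 clicks. Now I'll go and grip the post.

{"api": "drive_tool", "payload": {"plan": "-0.2 3 2.4 0 0;-0.2 6 4.8 0 0;-0.2 9 7.2 0 0;-0.2 11.5 9.3 0 0;-0.2 11.5 9.3 0 0;-0.2 11.5 9.3 0 0;-0.2 11.5 9.3 0 0"}}

```text
t: 15.8
eef_pos: [0.6479, -0.0025, 0.1636]
eef_rot: [0.01, 0.825, 0.565, 0.005]
force: [-1.0, 0.5, -0.1]
finger_gap: 0.0511
```

Run:
```python
from fit import *
s=robot.get_state(); print(s["t"],s["eef_pos"],s["eef_rot"],s["force"])
p=cams.capture("wrist"); E=wristE(p,s)
print([(np.round(d["position"],4).tolist(),round(d["conf"],2)) for d in cams.tip_of(p,"post_top")])
for n in ("side","scene"):
    q=cams.capture(n); print(n,[(np.round(d["position"],4).tolist(),round(d["conf"],2)) for d in cams.tip_of(q,"post_top")],[(np.round(d["position"],4).tolist()) for d in cams.tip_of(q,"tray_center")])
```

```text
15.8 [ 0.64793137 -0.00253967  0.1635661 ] [0.01011709 0.82470606 0.56544782 0.00513152] [-1.04368559  0.4937537  -0.14882889]
[([0.6533, -0.0015, 0.1206], 0.6)]
side [([0.6501, -0.0036, 0.1211], 0.59)] [[0.5626, -0.0005, 0.0517], [0.649, -0.0064, 0.1221]]
scene [([0.6489, 0.0032, 0.1256], 0.82)] [[0.5661, -0.0046, 0.0512]]
```

{"api": "drive_tool", "payload": {"plan": "-0.2 0.1 0.2 3 0;-0.2 0.1 0.2 5 0;-0.2 0.1 0.2 7 0;-0.2 0.1 0.2 9 0;-0.2 0.1 0.2 10 0;-0.2 0.1 0.2 10.3 0;-0.2 0.1 0.2 10.3 0;1 0.1 0.2 10.3 0;1 0.1 0.2 10.3 0;1 0.1 0.2 10.3 0;1 0.1 0.2 10.3 0;1 0.1 0.2 10.3 0"}}

```text
t: 17.2
eef_pos: [0.6508, -0.0029, 0.0629]
eef_rot: [0.009, 0.825, 0.565, 0.004]
force: [-9.4, 3.7, 9.7]
finger_gap: 0.0118
```

{"api": "drive_tool", "payload": {"plan": "1 0 0 0 0;1 0 0 0 0"}}

```text
t: 17.37
eef_pos: [0.6507, -0.0026, 0.0631]
eef_rot: [0.008, 0.825, 0.565, 0.004]
force: [0.3, 0.8, -1.2]
finger_gap: 0.0123
```

Run:
```python
from fit import *
s=robot.get_state(); print(s["t"],s["eef_pos"],s["eef_rot"],s["force"],s["finger_gap"])
p=cams.capture("wrist"); E=wristE(p,s); a=p["pixels"][180:380,180:380]
q=cams.capture("side"); u=proj(q,[.65,0,.1])[0]; x0,y0=(u-40).astype(int); b=q["pixels"][y0:y0+80,x0:x0+80]
cv2.imwrite("pics/j.png",np.hstack([cv2.resize(v,(400,400),interpolation=2) for v in (a,b)]))
```

```text
17.3667 [ 0.65072764 -0.0026186   0.06309461] [0.00848829 0.8247467  0.56542355 0.00412762] [ 0.3393866   0.81391648 -1.21255593] 0.012293626044659736
```

View pics/j.png

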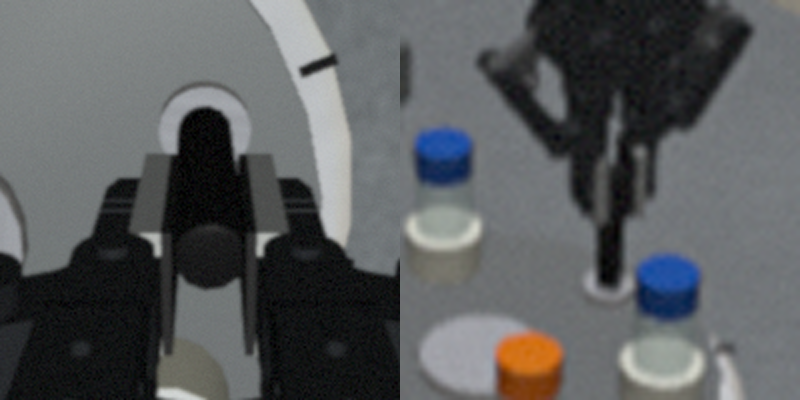

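The post is gripped squarely: in the wrist view its top at (208,255) sits between the pads. I'll work out arc waypoints.

```bash
cat > arc.py <<'E'
from h import *
import sys
def rows(a0,a1,n):
    s=robot.get_state(); Rm=R.from_quat(s["eef_rot"],scalar_first=True).as_matrix()
    f=lambda a:.085*np.array([np.cos(np.radians(a)),np.sin(np.radians(a)),0])
    for a in np.linspace(a0,a1,n+1)[1:]: print(round(a,1),(Rm.T@(f(a)-f(a0))*100).round(1))
    print(s["eef_pos"])
a0,a1,n=map(float,sys.argv[1:]); rows(a0,a1,int(n))
E
python3 arc.py 0.6 -74.4 10
```

```text
-6.9 [-1.1  0.3  0. ]
-14.4 [-2.2  0.5  0. ]
-21.9 [-3.3  0.6  0. ]
-29.4 [-4.4  0.5  0. ]
-36.9 [-5.5  0.3  0. ]
-44.4 [-6.5 -0.1  0. ]
-51.9 [-7.5 -0.6  0. ]
-59.4 [-8.4 -1.2  0. ]
-66.9 [-9.2 -2.  -0. ]
-74.4 [-10.   -2.8  -0. ]
[ 0.65069988 -0.00267716  0.06304635]
```

{"api": "drive_tool", "payload": {"plan": "1 -1.1 0.3 0 0;1 -2.2 0.5 0 0;1 -3.3 0.6 0 0;1 -4.4 0.5 0 0;1 -5.5 0.3 0 0;1 -6.5 -0.1 0 0;1 -7.5 -0.6 0 0;1 -8.4 -1.2 0 0;1 -9.2 -2 0 0;1 -10 -2.8 0 0;1 -10 -2.8 0 0"}}

```text
t: 18.38
eef_pos: [0.5893, -0.0927, 0.0632]
eef_rot: [0.014, 0.825, 0.564, 0.003]
force: [8.9, -19.3, -14.1]
finger_gap: 0.0119
```

```bash
python3 - <<'E'
from h import *
s=robot.get_state(); print(s["t"],s["eef_pos"],s["eef_rot"],s["force"],s["finger_gap"])
d=s["eef_pos"][:2]-[.5652,-.0035]; print(np.degrees(np.arctan2(d[1],d[0])),np.hypot(*d))
E
python3 arc.py -74.4 -149.4 10
```

```text
18.3833 [ 0.58928225 -0.09267081  0.06324504] [0.01404848 0.82541229 0.56434564 0.00334553] [  8.86188699 -19.29206585 -14.05882927] 0.011908901491671788
-74.8867528818633 0.09236551103456928
-81.9 [-0.6 -0.9 -0. ]
-89.4 [-1.1 -1.9 -0. ]
-96.9 [-1.4 -3.  -0.1]
-104.4 [-1.6 -4.1 -0.1]
-111.9 [-1.7 -5.2 -0.1]
-119.4 [-1.6 -6.3 -0.2]
-126.9 [-1.4 -7.4 -0.2]
-134.4 [-1.  -8.4 -0.2]
-141.9 [-0.5 -9.4 -0.2]
-149.4 [  0.1 -10.3  -0.3]
[ 0.58928225 -0.09267081  0.06324504]
```

Run:
```python
from fit import *
s=robot.get_state(); print(s["t"],s["eef_pos"],s["force"],s["wrist_torque"])
p=cams.capture("wrist"); E=wristE(p,s); a=p["pixels"]
cv2.imwrite("pics/k.png",a)
for q,n in ((cams.capture("side"),"side"),(cams.capture("scene"),"scene"),(p,"wrist")):
  for t in ("post_top","cup_floor","vial","tray_center"):
    print(n,t,[(np.round(d["position"],4).tolist(),round(d["conf"],2)) for d in cams.tip_of(q,t)][:3])
```

```text
18.3833 [ 0.58928225 -0.09267081  0.06324504] [  8.86188699 -19.29206585 -14.05882927] [-3.03170081 -0.93553746 -0.39428435]
side post_top [([0.5923, -0.0883, 0.1199], 0.58)]
side cup_floor [([0.4802, 0.0121, 0.0556], 0.84)]
side vial [([0.4922, -0.3513, 0.0039], 0.68), ([0.544, -0.2453, -0.0016], 0.67), ([0.485, 0.0136, 0.0509], 0.56)]
side tray_center [([0.5634, -0.0017, 0.0518], 0.68)]
scene post_top [([0.5869, -0.0826, 0.1261], 0.88)]
scene cup_floor [([0.4789, 0.0118, 0.0525], 0.79)]
scene vial [([0.477, 0.0129, 0.053], 0.65), ([0.5425, -0.2466, 0.0007], 0.6), ([0.4921, -0.3495, 0.0005], 0.53)]
scene tray_center [([0.5665, -0.0033, 0.0517], 0.78)]
wrist post_top [([0.5949, -0.0851, 0.1169], 0.76)]
wrist cup_floor []
wrist vial []
wrist tray_center [([0.5662, -0.0022, 0.0523], 0.84)]
```

The post slid about 6 mm along the pads; the tray is at about 78°. I'll continue to the next click, open there and re-centre the grip.

{"api": "drive_tool", "payload": {"plan": "1 -0.4 -0.7 0 0;1 -0.8 -1.4 0 0;1 -1.2 -2.1 0 0;1 -1.2 -2.1 0 0;0 -1.2 -2.1 0 0;-0.2 -1.2 -2.1 0 0;-0.2 -1.2 -2.1 0 0;-0.2 -1.2 -2.1 0 0;-0.2 -1.2 -2.1 0 0"}}

```text
t: 19.88
eef_pos: [0.5666, -0.0958, 0.0632]
eef_rot: [0.014, 0.825, 0.565, 0.004]
force: [-0.4, 0.1, -0.3]
finger_gap: 0.0511
```

Run:
```python
from fit import *
s=robot.get_state(); print(s["t"],s["eef_pos"],s["eef_rot"],s["force"],s["finger_gap"])
p=cams.capture("wrist"); cv2.imwrite("pics/l.png",p["pixels"])
for q,n in ((cams.capture("side"),"side"),(cams.capture("scene"),"scene"),(p,"wrist")):
  for t in ("post_top","cup_floor","vial"):
    print(n,t,[(np.round(d["position"],4).tolist(),round(d["conf"],2)) for d in cams.tip_of(q,t)][:3])
```

```text
19.8833 [ 0.56656432 -0.09580754  0.06315135] [0.01442259 0.82497535 0.56497324 0.00359269] [-0.42827585  0.06071846 -0.28147611] 0.05109763604398313
side post_top [([0.5665, -0.0923, 0.1208], 0.69)]
side cup_floor [([0.4884, 0.0401, 0.0552], 0.86)]
side vial [([0.5449, -0.2444, 0.0031], 0.77), ([0.493, -0.3546, 0.0033], 0.66), ([0.4925, 0.0363, 0.0541], 0.6)]
scene post_top [([0.5662, -0.0866, 0.1269], 0.6)]
scene cup_floor [([0.484, 0.0368, 0.0524], 0.76), ([0.5661, 0.0847, 0.0527], 0.72)]
scene vial [([0.5444, -0.2476, 0.0024], 0.66), ([0.4917, -0.35, 0.0029], 0.61)]
wrist post_top [([0.5683, -0.0911, 0.1201], 0.61)]
wrist cup_floor [([0.4924, 0.0357, 0.0523], 0.94), ([0.5616, -0.0072, -0.0009], 0.21)]
wrist vial [([0.4896, 0.0381, 0.0579], 0.84)]
```

Three clicks done; the tray is now at 60° and the post at (0.566, -0.089). I'll re-centre, grip, and turn the tool along with the tray for the last 2 clicks.

{"api": "drive_tool", "payload": {"plan": "-0.2 0.3 -0.1 0 0;-0.2 0.6 -0.2 0 0;-0.2 0.6 -0.2 0 0;1 0.6 -0.2 0 0;1 0.6 -0.2 0 0;1 0.6 -0.2 0 0;1 0.6 -0.2 0 0;1 0.6 -0.2 0 0"}}

```text
t: 21.15
eef_pos: [0.5669, -0.0898, 0.0629]
eef_rot: [0.014, 0.825, 0.565, 0.004]
force: [2.2, 0.1, 0.3]
finger_gap: 0.0123
```

```bash
python3 arc.py -89.4 -149.4 10
```

```text
-95.4 [-0.3 -0.8 -0. ]
-101.4 [-0.5 -1.7 -0. ]
-107.4 [-0.6 -2.6 -0.1]
-113.4 [-0.6 -3.5 -0.1]
-119.4 [-0.5 -4.4 -0.1]
-125.4 [-0.4 -5.2 -0.1]
-131.4 [-0.1 -6.1 -0.2]
-137.4 [ 0.3 -6.9 -0.2]
-143.4 [ 0.7 -7.7 -0.2]
-149.4 [ 1.2 -8.4 -0.2]
[ 0.56692516 -0.08982173  0.06289961]
```

{"api": "drive_tool", "payload": {"plan": "1 -0.3 -0.8 0 0.1;1 -0.5 -1.7 0 0.21;1 -0.6 -2.6 -0.1 0.31;1 -0.6 -3.5 -0.1 0.42;1 -0.5 -4.4 -0.1 0.52;1 -0.4 -5.2 -0.1 0.63;1 -0.1 -6.1 -0.2 0.73;1 0.3 -6.9 -0.2 0.84;1 0.7 -7.7 -0.2 0.94;1 1.2 -8.4 -0.2 1.05;1 1.2 -8.4 -0.2 1.05;1 1.2 -8.4 -0.2 1.05"}}

```text
t: 22.15
eef_pos: [0.4929, -0.0485, 0.0629]
eef_rot: [0.011, 0.997, 0.076, 0.01]
force: [-0.6, -2.0, 4.0]
finger_gap: 0.0122
```

Run:
```python
from fit import *
s=robot.get_state(); print(s["t"],s["eef_pos"],s["eef_rot"],s["force"],s["finger_gap"],s["joint_positions"])
for n in ("side","scene"):
  q=cams.capture(n); cv2.imwrite(f"pics/m{n}.png",q["pixels"])
  for t in ("post_top","cup_floor","vial"):
    print(n,t,[(np.round(d["position"],4).tolist(),round(d["conf"],2)) for d in cams.tip_of(q,t)][:3])
```

```text
22.15 [ 0.49291864 -0.04851376  0.06286649] [0.01111386 0.9969776  0.07621682 0.01015594] [-0.56732817 -2.0466067   4.0455705 ] 0.012210196464515481 [-0.31983529  0.03485418  2.05623519 -0.01483722  1.02323411  1.10591383]
side post_top [([0.4906, -0.0494, 0.1214], 0.59)]
side cup_floor [([0.5601, 0.0839, 0.0547], 0.62), ([0.5658, 0.0787, 0.0505], 0.51)]
side vial [([0.5445, -0.2432, -0.0021], 0.72), ([0.4949, -0.3528, 0.0048], 0.67)]
scene post_top [([0.4916, -0.0454, 0.1241], 0.73), ([0.5685, 0.0816, 0.0518], 0.29)]
scene cup_floor [([0.5587, 0.081, 0.0504], 0.94)]
scene vial [([0.5624, 0.0832, 0.0523], 0.61), ([0.5432, -0.2471, 0.0014], 0.53), ([0.4923, -0.3532, 0.0022], 0.53)]
```

The post is at its target. Release and retreat.

{"api": "drive_tool", "payload": {"plan": "0.3 0 0 0 0;0 0 0 0 0;-0.2 0 0 0 0;-0.2 0 0 0 0;-0.2 0 0 0 0;-0.2 0 0 -2 0;-0.2 0 0 -5 0;-0.2 0 0 -8 0;-0.2 0 0 -11 0;-0.2 0 0 -14 0;-0.2 0 0 -15 0;-0.2 0 0 -15 0"}}

```text
t: 23.55
eef_pos: [0.4917, -0.0462, 0.2161]
eef_rot: [0.012, 0.997, 0.076, 0.013]
force: [0.6, -0.8, 0.3]
finger_gap: 0.0515
```

Run:
```python
from fit import *
s=robot.get_state(); print(s["t"],s["eef_pos"],s["force"],s["finger_gap"])
o=[]
for n in ("side","scene"):
  q=cams.capture(n); 
  for t in ("post_top","cup_floor","vial","reading_spot","tray_center","reagent_bottle","tip_box","tube_rack"):
    print(n,t,[(np.round(d["position"],4).tolist(),round(d["conf"],2)) for d in cams.tip_of(q,t)][:3])
  u=proj(q,[.565,0.02,.1])[0]; w=65 if n=="side" else 55; x0,y0=(u-w).astype(int); o.append(cv2.resize(q["pixels"][y0:y0+2*w,x0:x0+2*w],(400,400),interpolation=2))
cv2.imwrite("pics/n.png",np.hstack(o))
```

```text
23.55 [ 0.49172024 -0.04619219  0.21606481] [ 0.59666247 -0.79670659  0.33101044] 0.05152636200984979
side post_top [([0.4934, -0.0494, 0.1208], 0.68)]
side cup_floor [([0.5608, 0.0823, 0.0526], 0.8)]
side vial [([0.5674, 0.0786, 0.0504], 0.76), ([0.4949, -0.3525, 0.0033], 0.67), ([0.5451, -0.2421, -0.0009], 0.5)]
side reading_spot [([0.5645, 0.0804, 0.0494], 0.75)]
side tray_center [([0.5634, -0.0029, 0.0555], 0.8)]
side reagent_bottle [([0.696, -0.2783, -0.0041], 0.58)]
side tip_box [([0.3893, 0.2655, 0.0011], 0.69)]
side tube_rack [([0.5919, 0.4067, -0.0032], 0.87)]
scene post_top [([0.4889, -0.0428, 0.1234], 0.57)]
scene cup_floor [([0.5584, 0.0814, 0.0534], 0.64)]
scene vial [([0.541, -0.2482, 0.002], 0.57), ([0.5605, 0.0826, 0.0525], 0.47), ([0.4936, -0.3532, 0.002], 0.45)]
scene reading_spot [([0.564, 0.0802, 0.0516], 0.7)]
scene tray_center [([0.5645, -0.005, 0.0528], 0.85)]
scene reagent_bottle [([0.6996, -0.2843, 0.0014], 0.61)]
scene tip_box [([0.3843, 0.2687, -0.0017], 0.6)]
scene tube_rack [([0.5962, 0.4121, 0.0009], 0.87)]
```

The picture limit is reached, so I'll check upright numerically (where the cap should appear) and then hand in.

Run:
```python
from fit import *
for n in ("side","scene"):
    q=cams.capture(n); hsv=cv2.cvtColor(q["pixels"],cv2.COLOR_BGR2HSV); m=((hsv[...,0]<22)&(hsv[...,1]>110)).astype(np.uint8)
    _,l,st,ce=cv2.connectedComponentsWithStats(m)
    print(n,[(st[i].tolist(),ce[i].round(1).tolist()) for i in range(1,len(ce)) if st[i,4]>15 and abs(ce[i]-proj(q,[.563,.08,.09])[0]).max()<30])
    print("expected cap, cup",proj(q,[[.5635,.081,.1145],[.5635,.081,.064]]).round(1).tolist())
s=robot.get_state(); print(s["dq"].round(3) if hasattr(s["dq"],"round") else s["dq"],s["force"])
```

```text
side [([274, 194, 11, 13, 127], [279.0, 200.0]), ([272, 213, 15, 14, 140], [279.5, 220.1])]
expected cap, cup [[278.7, 200.5], [279.3, 217.6]]
scene [([284, 217, 10, 10, 80], [288.0, 221.5]), ([281, 228, 14, 12, 107], [288.2, 234.1])]
expected cap, cup [[288.7, 220.5], [288.8, 232.4]]
[-0.002  0.001  0.    -0.002 -0.001 -0.001] [ 0.79907685 -0.88859184 -0.03407577]
```

Cap and cup sit where an upright vial under the head should be, within 1–2 px. Handing in.

```bash
python3 -c "
from workcell import robot
print(robot.job_done())"
```

```text
the job is handed in; nothing more can be done
None
```

The orange-capped vial (28 × 70 mm) is standing in the orange cup. I turned the carousel 5 clicks clockwise by its post, first 3 and then 2 after re-gripping. Then I let go and handed the job in at about 24 s.

**Last checks**
- **Position:** the networks put the cup about 4–5 mm from the reading spot, roughly their own accuracy. The post stayed on its 5-click position after release.
- **Upright:** the cap and cup lie within 1–2.5 px of where an upright vial under the head should show, in both fixed cameras.
- **Bystanders:** the bottle, box and rack read within about 5 mm of their first readings.
- **Robot:** the gripper was open, clear of everything and at rest.

**What went wrong on the way**
- **First grasp:** it closed on nothing, because the fingertips really end about 30–35 mm short of the reported TCP. I allowed for this from then on.
- **First lowering:** the vial caught the cup rim. The force read 38 N when I stopped, through the held vial, and the arm slid about 15 mm. I re-centred and it went in freely. The force between readings was not recorded.
- **First turn:** the post slid about 6 mm along the pads with about 20 N sideways, so I released at a click and re-gripped.
- **Last picture:** the final image could not be viewed because the 12-picture limit was reached, so the last checks are numbers only.

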